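Slide the purple tube rack home in the bench locator

TASK

Push the purple tube rack along the bench into a corner of the aluminium T-shaped locator, so that one long side lies flush against the long fence and its end is up against the divider in the middle. Only push it with the fingers, never lift or tip it; leave the yellow rack and everything else where they stand, and finish clear of the rack.

Things in the scene. Friction and masses are not known exactly. Their poses are not given: they have to be found in the camera images.
- purple_rack: loose purple rack of capped tubes, a solid block 92 (x) by 130 (y) by 48 mm high, caps 5 mm higher; 0.25 to 0.5 kg; too wide to grasp, slides at a few newtons. Origin: centre of its underside, z up. Starts left or right of the divider, in front of the fence, its long side (y) within 0.35 rad of the fence's direction; the yellow rack stands on the other side.
- locator: fixed aluminium T, 22 mm high. Origin: on the bench, foot of the fence's front face, mid-length; x away from the robot, y along the fence. Fence x 0 to 12, y -220 to 220 mm; divider x -75 to 0, y -6 to 6. Two black sensor blocks, 30 high, behind it (x to 34). Both corners start empty; either will do. A rack fully home has its origin at x -46, y 71 or -71, axes parallel to these.
- yellow_rack: loose yellow rack of the same shape and size as the purple one, origin at the centre of its underside; stands in front of the fence on the other side of the divider. Leave it alone.
- tube_cap: loose magenta screw cap, 26 mm across, 18 mm high, standing on the robot's side of the two racks, roughly in line with the divider; origin at the centre of its underside. Leave it alone.
- beaker: glass beaker, 68 mm across, 85 mm high, left of the work; origin at the centre of its underside. Leave it alone.
- amber_bottle: amber reagent bottle, 60 mm across, 115 mm high, right of the work; origin at the centre of its underside. Leave it alone.
- marker: blue and white marker pen lying on the bench to the left, nearer the robot than the racks, 140 mm long along its y, 12 mm thick; origin on its underside, 15 mm from the middle, white cap at its +y end. Leave it alone.
Mind the look-alikes: they are no part of the job. Of the things shaped like the purple_rack, the purple one is meant.

How it is judged:
By the outcome, as a careful person would: the job done as asked, in the order asked, and still so for the second after the job is handed in, with the robot touching nothing.
It also fails if it takes over 45 s, if anything falls off the work surface, if the arm or the gripper's body presses on something with over 40 N, if the wrist force passes 120 N, or if a joint passes its speed limit or range.

ROBOT

A 6-joint arm with a two-finger parallel gripper is mounted at the origin on the work surface. World frame = base frame: x ahead of the robot, y to its left, z up, the work surface at z = 0. Lengths are in m, angles in rad, forces in N, time in s.
With the tool pointing down it reaches from about 0.35 to 0.875 m from the base axis. Payload 4.2 kg.
Tool frame: the origin (TCP) lies between the finger pads; the fingertips stand r.tip_extent ahead of it and the grasp point (between the pads) lies 11 mm behind it (r.tip_extent is the distance from the TCP to the fingertips, in m); z points along the fingers, y is the line along which they close (so a half turn about z gives the same grasp; the last joint's range is limited). The gripper opens to 87 mm and grips with 3 to 60 N. Pads are 19 mm wide; open, the fingers measure 117 mm over their backs; the gripper's body (75 mm by 190 mm) begins 51 mm behind the grasp point.
Start: joints at [-1.027, 0.385, 0.008, 0, -1.194, -0.259], TCP at [0.176, -0.6, 0.231] pointing down, gripper open.
Joint ranges: [-3.14, 3.14], [-1.21, 2.06], [-1.07, 1.41], [-3.16, 2.05], [-2.99, -0.16], [-3.1, 3.1]. Speed limits (rad/s): [2.79, 2.79, 3.14, 3.14, 3.14, 3.14].

INTERFACE

Orientations are given as [roll, pitch, yaw] about the fixed x, y, z axes, in that order (R = Rz(yaw) Ry(pitch) Rx(roll)).
In Python, from workcell import r gives the robot as it stands.
- The arm moves only by the shell command python3 -m handwheel 'ROWS' [OPENING] [FORCE]. ROWS is JSON, one flat list of numbers, 6 for each row, row after row: the shift along the tool's x, y, z in cm, then the turn, a rotation vector about the tool's x, y, z in degrees. A call has 1 to 5 rows; each row shifts and turns the commanded pose from where the row before left it, along the tool's axes as they then stand; what a row does not reach is not made up. A row lasts 1/8 s, in which the tool goes at most 62.5 mm and 10.7 degrees, less where a joint would pass 70% of its speed; a pose out of reach is approached as far as the arm can. A call is refused whole if a number of a shift passes 6.25 or a number of a turn 10.7, either way. A call with a gripper value outside its range is refused whole. OPENING is the closure, from 0 (fully open) to 1 (shut), set as the call begins (- or left out, the last holds). The fingers move at their own pace and stop on an object; FORCE is the grip in N (left out, the last holds). Time passes only in rows, so rows that do not move let the fingers close. It gives the time, the measured TCP pose, the force, the opening and the grip force at its end, in the units of the state.
- r.state(): the state, without advancing time (a new reading comes with each control period).
- r.capture(name): name is "scene" or "top"; returns a dict with "frame" (420x560x3 uint8, red, green, blue), "camera_matrix" (3x3 intrinsics, pixels), "k1" (the pictures are not rectified: a ray, as slopes to the right and down, at radius r is drawn at 1 + k1 r^2 times it, then the intrinsics apply), "R" (3x3) and "t" (3): a world point X has camera coordinates R X + t. Camera axes: x right, y down, z forward; pixel columns grow to the right and rows downward; lengths in m; the calibration is good to about 2 mm. A picture is of the moment at which its call begins. There is no depth.
- r.job_done(): hands the job in; it is judged then, once.
The state is a dict: "clock": time; "joint_pos": joint angles; "joint_vel": joint speeds; "joint_torque": joint torques, N m; "ee_pos": TCP position; "orientation": TCP orientation; "force": force on the tool from outside, world axes, zero at the start; "ft_torque": the same for the moment, N m; "width": opening from 0.0 (shut) to 1.0 (fully open); "gripper_force": force on a finger pad.
Only numpy, scipy, OpenCV 4.12 (cv2) and the standard library are available. Lean on these libraries where they do the work, as an engineer would, in place of code of your own. Each camera call takes 0.05 s, during which the arm holds its last target. There are 200 camera calls.

## Working session

There is one attempt and no reset: what is moved stays moved. The work goes in short steps, Python scripts to look and compute and a shell command to move; the robot and the scene stay as the last step left them, time stands still between calls to the robot, and variables do not carry over. Pictures are saved under pics/ and viewed, at most 10 in all, crops included, and the job is handed in when it is done.

```bash
ls; mkdir -p pics
python3 - <<'E'
from workcell import r
import cv2,pickle,numpy as np
c={n:r.capture(n) for n in("scene","top")}
pickle.dump(c,open('c0.pkl','wb'))
for n in c: cv2.imwrite(f'pics/{n}0.png',c[n]['frame'][:,:,::-1]); print(n,c[n]['k1'],c[n]['camera_matrix'].tolist(),(-c[n]['R'].T@c[n]['t']).tolist())
print(r.tip_extent,r.state())
E
```

```text
pics
scene -0.10678026111213766 [[396.6291699675116, 0.0, 280.0393179699593], [0.0, 396.6291699675116, 216.19227173348068], [0.0, 0.0, 1.0]] [1.1384410024200233, 0.4246819195414345, 0.5535771681580992]
top -0.0447717178181518 [[502.9460030838072, 0.0, 286.61041277363495], [0.0, 502.9460030838072, 212.45954202145933], [0.0, 0.0, 1.0]] [0.3932919441861322, 0.000573912184571966, 1.1658688527715693]
0.008 {'clock': 0.1, 'joint_pos': array([-1.02739019e+00,  3.85467026e-01,  6.77653856e-03, -4.38127208e-04,
       -1.19400299e+00, -2.58573025e-01]), 'joint_vel': array([ 0.00236247, -0.00180752,  0.00102334,  0.00214749,  0.00064888,
       -0.00119039]), 'joint_torque': array([ 1.63731038e-04, -3.91689885e+01,  1.87935126e+01,  4.23191965e+00,
        1.34809440e-02, -7.35955450e-05]), 'ee_pos': array([ 0.17547954, -0.59931895,  0.22958164]), 'orientation': array([ 3.13965445e+00, -9.15594326e-05, -2.85692105e+00]), 'force': array([0.94266446, 0.04846206, 0.26959819]), 'ft_torque': array([ 0.00462247,  0.0064442 , -0.00260057]), 'gripper_force': 0.0, 'width': 0.9964614183574376}
```

View pics/top0.png

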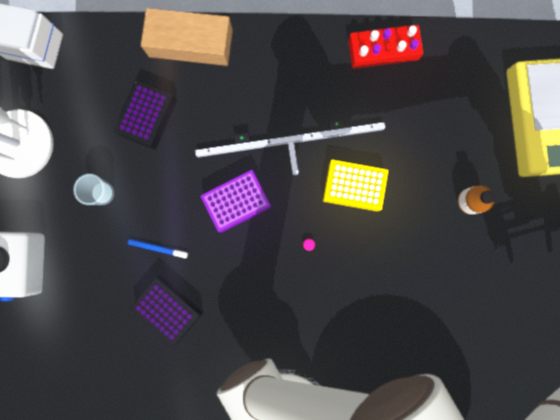

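View pics/scene0.png

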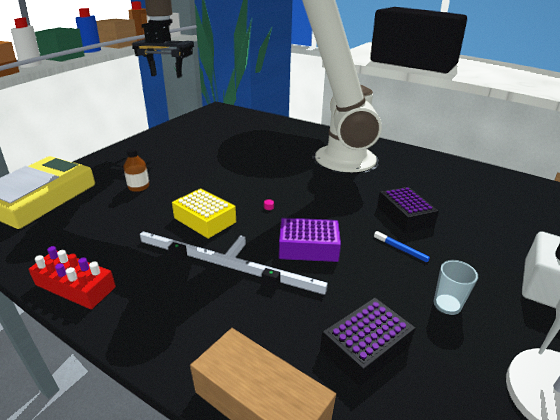

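The top view shows the locator with its fence from (197,153) to (384,126) and its divider ending at (295,173). Candidates for the rack are the solid purple one at (236,200), and the dark racks with purple caps at (146,110) and (166,310). The purple body in front of the fence, left of the divider and opposite the yellow rack at (357,185), fits the description. I'll measure it and confirm with a crop.

```bash
cat > h.py <<'E'
import numpy as np, cv2
def ray(c,px,z):
    px=np.asarray(px,float).reshape(-1,2); K=c['camera_matrix']
    d=(px-K[:2,2])/[K[0,0],K[1,1]]; u=d.copy()
    for _ in range(20): u=d/(1+c['k1']*(u**2).sum(1,keepdims=True))
    w=np.c_[u,np.ones(len(u))]@c['R']; o=-c['R'].T@c['t']
    return (o+w*((z-o[2])/w[:,2])[:,None])[:,:2]
def pix(c,X):
    p=np.atleast_2d(X)@c['R'].T+c['t']; u=p[:,:2]/p[:,2:]; u=u*(1+c['k1']*(u**2).sum(1,keepdims=True))
    K=c['camera_matrix']; return u*[K[0,0],K[1,1]]+K[:2,2]
def big(m,roi):
    k=np.zeros_like(m); x0,y0,x1,y1=roi; k[y0:y1,x0:x1]=m[y0:y1,x0:x1]
    k=cv2.morphologyEx(k,cv2.MORPH_CLOSE,np.ones((5,5),np.uint8))
    cs=cv2.findContours(k,cv2.RETR_EXTERNAL,cv2.CHAIN_APPROX_NONE)[0]
    return max(cs,key=cv2.contourArea)[:,0]
def hsv(c): return cv2.cvtColor(c['frame'],cv2.COLOR_RGB2HSV)
def rect(P):
    (cx,cy),(w,h),a=cv2.minAreaRect((P*1000).astype(np.float32))
    if w>h: w,h,a=h,w,a+90      # w short, at angle a
    a=(a+90)%180-90
    return np.round([cx,cy,w,h,a],1)
E
python3 - <<'E'
from h import *
import pickle
c=pickle.load(open('c0.pkl','rb'))['top'];H=hsv(c)
pm=cv2.inRange(H,(125,90,110),(160,255,255)); ym=cv2.inRange(H,(20,80,150),(35,255,255))
for n,m,roi in(('purple',pm,(190,160,280,240)),('yellow',ym,(310,150,400,220)),('cap',cv2.inRange(H,(150,120,120),(175,255,255)),(295,230,325,255))):
    k=big(m,roi); print(n,'z.048',rect(ray(c,k,.048)),'z0',rect(ray(c,k,0)), 'bbox',cv2.boundingRect(k))
lm=cv2.inRange(H,(0,0,110),(180,70,255)); k=big(lm,(190,115,392,180))
P=ray(c,k,.022)*1000
np.set_printoptions(precision=1,suppress=True)
print('fence rect-ends',P[P[:,1].argmax()],P[P[:,1].argmin()],'div tip',P[P[:,0].argmin()])
crop=c['frame'][110:260,180:400,::-1]; cv2.imwrite('pics/crop0.png',cv2.resize(crop,None,fx=3.5,fy=3.5,interpolation=cv2.INTER_CUBIC))
# bands in fence: front and back edge by column
cols=[210,220,230,250,260,270,310,320,330,345,360,370]
E_=[]
for x in cols:
    col=np.where(lm[115:165,x])[0]+115; f=ray(c,[[x,col.max()+.5],[x,col.min()-.5]],.022)*1000; E_.append(np.r_[x,f[0],f[1]])
E_=np.array(E_);print(E_)
print('front line x=a*y+b',np.polyfit(E_[:,2],E_[:,1],1),'back',np.polyfit(E_[:,4],E_[:,3],1))
for y in (150,155,160,165,170):
    rr=np.where(lm[y,280:310])[0]+280; print(y,rr.min(),rr.max(),ray(c,[[rr.min()-.5,y],[rr.max()+.5,y]],.022).ravel()*1000)
E
```

```text
purple z.048 [489.  119.3  97.5 132.   27.7] z0 [493.1 124.4 101.6 137.6  27.7] bbox (200, 169, 70, 64)
yellow z.048 [ 529.5 -149.7   98.6  133.7   -9.4] z0 [ 535.3 -156.1  102.8  139.4   -9.4] bbox (323, 159, 66, 53)
cap z.048 [395.2 -47.   24.4  26.6   0.9] z0 [395.3 -49.   25.4  27.8   0.9] bbox (303, 239, 13, 12)
fence rect-ends [608.  217.4] [ 668.9 -220. ] div tip [555.8  -9.2]
[[ 210.   595.7  182.4  616.6  183. ]
 [ 220.   600.7  159.4  619.3  159.9]
 [ 230.   603.3  136.5  624.3  137. ]
 [ 250.   611.    90.6  632.    91.1]
 [ 260.   613.7   67.6  634.7   68.1]
 [ 270.   621.    44.8  637.4   45.1]
 [ 310.   634.2  -47.1  652.9  -46.9]
 [ 320.   636.9  -70.1  658.   -69.9]
 [ 330.   642.   -93.1  660.7  -92.9]
 [ 345.   647.3 -127.7  666.  -127.5]
 [ 360.   652.6 -162.2  673.7 -162.1]
 [ 370.   657.7 -185.3  676.5 -185.3]]
front line x=a*y+b [ -0.2 626.3] back [ -0.2 646. ]
150 289 294 [611.3   2.  611.5 -11.8]
155 290 295 [599.7  -0.5 599.9 -14.2]
160 290 296 [588.1  -0.7 588.3 -16.7]
165 291 297 [576.5  -3.1 576.8 -19.2]
170 292 298 [565.   -5.6 565.3 -21.7]
```

View pics/crop0.png

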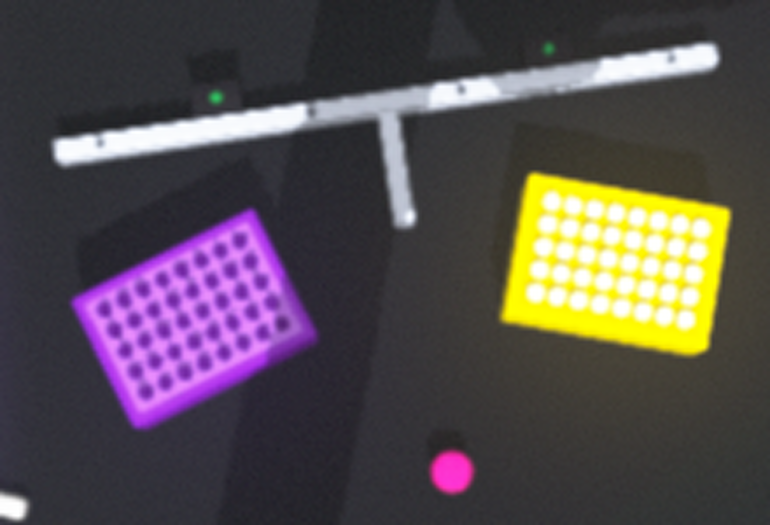

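The crop confirms the solid purple rack, at crop (195,320), in front of the left half of the fence. The left corner is empty and the yellow rack is on the right. The plan is to push the front long side with two open fingers, turning the rack square to the fence, and then push its left end towards the divider. First I need a helper that prints the remaining motion in tool axes.

```bash
cat > go.py <<'E'
import sys,numpy as np
from scipy.spatial.transform import Rotation as Ro
from workcell import r
L=np.array([.632,-.0013]); th=np.radians(9.57); RL=np.array([[np.cos(th),-np.sin(th)],[np.sin(th),np.cos(th)]])
# usage: go.py xl yl z yaw_rel : TCP target in locator frame (mm), tool y at yaw_rel deg from fence y
a=list(map(float,sys.argv[1:])); s=r.state(); R=Ro.from_euler('xyz',s['orientation'])
p=np.r_[L+RL@np.array(a[:2])/1000,a[2]/1000]
Rt=Ro.from_euler('xyz',[np.pi,0,np.pi+th+np.radians(a[3])])
np.set_printoptions(precision=2,suppress=True)
print('t',round(s['clock'],2),'loc now mm',RL.T@(s['ee_pos'][:2]-L)*1000,'z',s['ee_pos'][2]*1000)
print('shift cm',R.inv().apply(p-s['ee_pos'])*100,'in target axes',Rt.inv().apply(p-s['ee_pos'])*100,'turn deg',(R.inv()*Rt).as_rotvec(degrees=True),'F',s['force'],'q',s['joint_pos'])
E
python3 -m handwheel '[0,5,0,0,0,-5.7, -2,5,0,0,0,-5.7, -2,5,0,0,0,0, -2,5,0,0,0,0, -2,5,0,0,0,0]' 0
# rack (-119,143) yaw 18.1; standoff 80 along its -x
python3 go.py -195 118 230 18.1
```

```text
clock: 0.72
ee_pos: [0.1441, -0.3356, 0.2301]
orientation: [3.141, -0.0, -2.659]
force: [1.1, 0.1, 1.3]
width: 1.003
gripper_force: 0.0
t 0.72 loc now mm [-536.72 -248.51] z 230.12370558983497
shift cm [-43.87  24.22   0.03] in target axes [-43.87  24.22   0.01] turn deg [ 0.04 -0.    0.  ] F [1.14 0.1  1.25] q [-0.71 -0.08 -0.56 -0.   -1.09 -0.38]
```

```bash
python3 -m handwheel '[-5.5,2,0,0,0,0, -5.5,2.5,0,0,0,0, -5.5,3,0,0,0,0, -5.5,3,0,0,0,0, -5.5,3,0,0,0,0]'
python3 -m handwheel '[-5.5,3.5,0,0,0,0, -5,3.5,0,0,0,0, -3,2,0,0,0,0, -2,1,0,0,0,0, 0,0,0,0,0,0]'
python3 go.py -195 118 230 18.1
```

```text
clock: 1.35
ee_pos: [0.3255, -0.0882, 0.2308]
orientation: [-3.141, 0.001, -2.657]
force: [2.3, -2.0, -0.5]
width: 1.003
gripper_force: 0.0
clock: 1.98
ee_pos: [0.4148, 0.0685, 0.2301]
orientation: [-3.142, -0.001, -2.657]
force: [-1.1, -0.4, -0.2]
width: 1.002
gripper_force: 0.0
t 1.98 loc now mm [-202.56  104.93] z 230.10813970275555
shift cm [-1.13  1.01  0.01] in target axes [-1.12  1.01  0.01] turn deg [-0.   -0.07  0.09] F [-1.07 -0.4  -0.25] q [ 0.55  0.03 -0.46 -0.   -1.09 -1.64]
```

```bash
python3 -m handwheel '[0,1,5,0,0,0, 0,0,5,0,0,0, 0,0,5,0,0,0, 0,0,3.5,0,0,0, 0,0,2,0,0,0]'
python3 go.py -195 118 25 18.1
python3 - <<'E'
from workcell import r
import cv2
c=r.capture('top');cv2.imwrite('pics/top1.png',cv2.resize(c['frame'][100:300,140:400,::-1],None,fx=3,fy=3))
E
```

```text
clock: 2.6
ee_pos: [0.4084, 0.0749, 0.0242]
orientation: [-3.141, -0.003, -2.66]
force: [0.9, 0.2, -0.5]
width: 1.0
gripper_force: 0.0
t 2.6 loc now mm [-207.84  112.29] z 24.155633619393086
shift cm [-1.4   0.15 -0.09] in target axes [-1.4   0.14 -0.08] turn deg [-0.01 -0.19 -0.07] F [ 0.88  0.22 -0.51] q [ 0.58  0.33 -0.75 -0.   -0.5  -1.67]
```

View pics/top1.png

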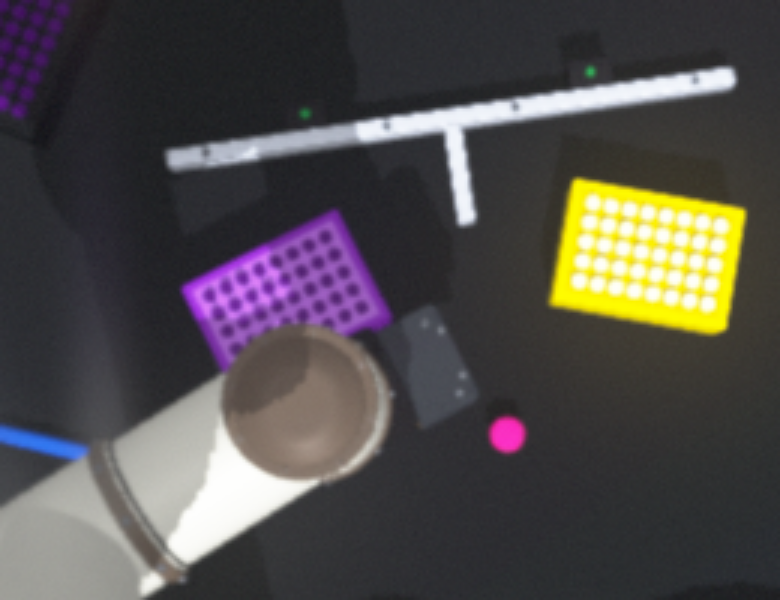

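```bash
python3 -m handwheel '[-1.2,0.2,0,0,0,0, -1.2,0,0,0,0,0, -1,0,0,0,0,0, -0.5,0,0,0,0,0, -0.5,0,0,0,0,0]'
python3 -m handwheel '[-0.6,-0.2,0,0,0,2, -0.6,-0.2,0,0,0,2, -0.6,-0.2,0,0,0,2, -0.6,-0.15,0,0,0,2, -0.6,-0.15,0,0,0,2]'
python3 go.py -101 140 25 0
```

```text
clock: 3.28
ee_pos: [0.4471, 0.0987, 0.0256]
orientation: [3.142, -0.002, -2.658]
force: [-2.9, -1.5, 2.8]
width: 0.999
gripper_force: 1.5
clock: 3.9
ee_pos: [0.4794, 0.1031, 0.0255]
orientation: [3.142, 0.0, -2.835]
force: [-1.8, 0.2, 0.2]
width: 0.997
gripper_force: 0.9
t 3.9 loc now mm [-133.12  128.3 ] z 25.53758522491155
shift cm [-3.34  0.71  0.05] in target axes [-3.21  1.17  0.05] turn deg [0.   0.   8.01] F [-1.78  0.16  0.22] q [ 0.54  0.42 -0.57 -0.   -0.58 -1.81]
```

```bash
python3 -m handwheel '[-0.5,-0.05,0,0,0,2, -0.5,-0.05,0,0,0,2, -0.5,0,0,0,0,2, -0.5,0,0,0,0,2, -0.5,0,0,0,0,0]'
python3 go.py -101 140 25 0
python3 - <<'E'
from workcell import r
import cv2
c=r.capture('top');cv2.imwrite('pics/top2.png',cv2.resize(c['frame'][100:300,140:400,::-1],None,fx=3,fy=3))
E
```

```text
clock: 4.53
ee_pos: [0.5034, 0.1078, 0.0255]
orientation: [-3.141, -0.001, -2.973]
force: [-2.8, -0.3, 2.6]
width: 0.998
gripper_force: 1.4
t 4.53 loc now mm [-108.64  128.91] z 25.515860918488123
shift cm [-0.77  1.11  0.05] in target axes [-0.76  1.11  0.05] turn deg [-0.02 -0.06  0.11] F [-2.77 -0.31  2.55] q [ 0.53  0.45 -0.5  -0.   -0.61 -1.93]
```

View pics/top2.png

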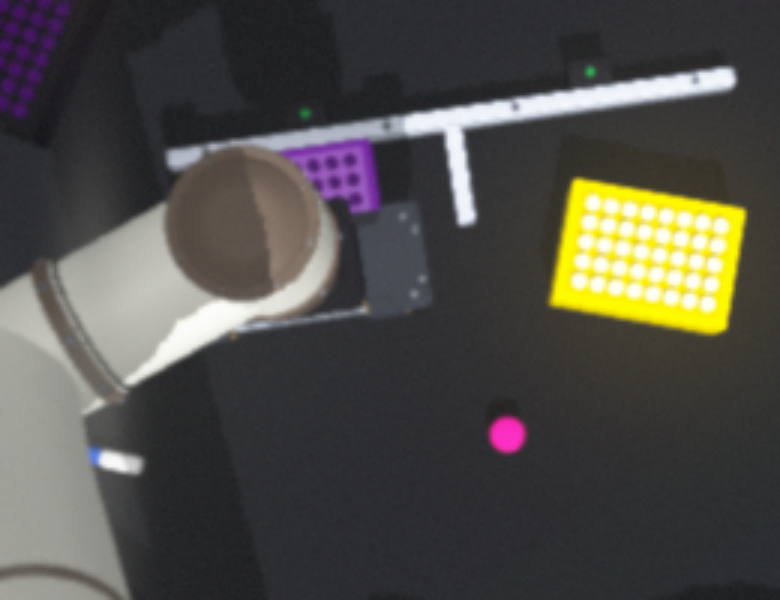

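The rack is nearly flush with the fence, its right end at crop (375,175), and it's squared up. The yellow rack, cap and marker haven't moved. Next I'll close the last few millimetres gently.

```bash
python3 -m handwheel '[-0.3,0,0,0,0,0, -0.3,0,0,0,0,0, -0.2,0,0,0,0,0, -0.2,0,0,0,0,0]'
python3 go.py -101 140 25 0
```

```text
clock: 5.08
ee_pos: [0.5085, 0.1081, 0.0247]
orientation: [-3.14, -0.011, -2.973]
force: [-13.8, 2.7, 8.5]
width: 1.0
gripper_force: 7.1
t 5.08 loc now mm [-103.56  128.39] z 24.733395444103643
shift cm [-0.26  1.16 -0.03] in target axes [-0.26  1.16 -0.03] turn deg [-0.1  -0.62  0.07] F [-13.82   2.74   8.53] q [ 0.52  0.46 -0.48 -0.   -0.63 -1.92]
```

```bash
python3 -m handwheel '[1.5,0,0,0,0,0, 2.5,0,0,0,0,0, 3,0,-2,0,0,-5, 3,0,-4,0,0,-10, 0,0,-4,0,0,-10]'
python3 -m handwheel '[0,0,-3,0,0,-10.7, 0,0,0,0,0,-10.7, 0,0,0,0,0,-10.7, 0,0,0,0,0,-10.7, 0,0,0,0,0,-10.7]'
python3 - <<'E'
from workcell import r
from h import *
c=r.capture('top');cv2.imwrite('pics/top3.png',cv2.resize(c['frame'][80:280,140:400,::-1],None,fx=3,fy=3))
k=big(cv2.inRange(hsv(c),(125,90,60),(160,255,255)),(190,130,285,240))
print(rect(ray(c,k,.048)))
E
python3 go.py -46 250 150 90
```

```text
clock: 5.7
ee_pos: [0.4137, 0.0896, 0.1266]
orientation: [-3.142, 0.001, -2.529]
force: [2.0, 1.1, -0.1]
width: 0.997
gripper_force: 0.0
clock: 6.32
ee_pos: [0.4161, 0.0906, 0.156]
orientation: [-3.138, 0.002, -1.595]
force: [-0.1, -0.0, 0.5]
width: 0.999
gripper_force: 0.0
[561.8 116.5  99.6 135.7   9.4]
t 6.38 loc now mm [-197.51  126.54] z 156.05768191076913
shift cm [-14.95 -12.58   0.67] in target axes [-12.35 -15.15   0.61] turn deg [ -0.19   0.07 -10.75] F [ 0.27  0.   -0.06] q [ 0.6   0.12 -0.57  0.   -0.88 -0.62]
```

View pics/top3.png

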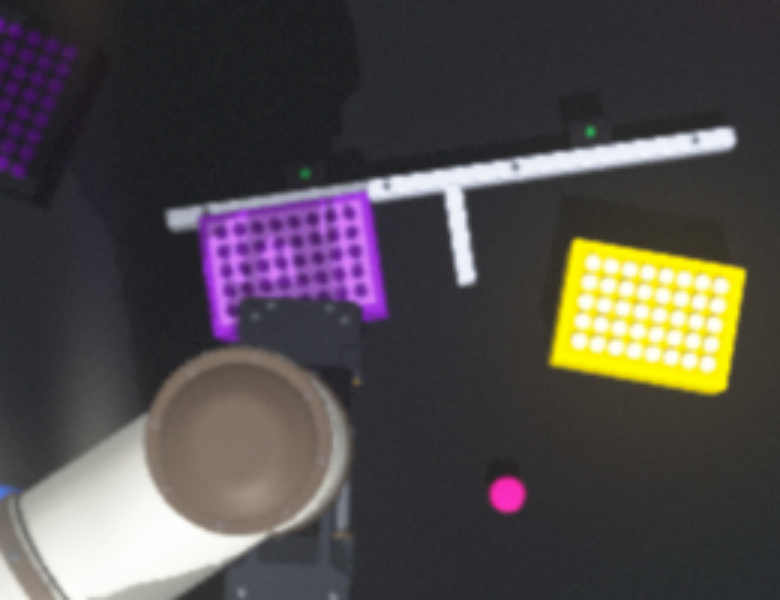

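The rack lies flush at yaw 9.4°, with its centre about 57 mm short of the divider. Next I'll go round to its left end with the fingers half closed.

```bash
python3 -m handwheel '[0,0,0,0,0,-10.7, -4,-4,0,0,0,0, -4,-5,0,0,0,0, -3,-4,0,0,0,0, 0,-2,0,0,0,0]' 0.48
python3 go.py -48 240 25 90
```

```text
clock: 7.0
ee_pos: [0.5477, 0.2238, 0.1553]
orientation: [-3.139, 0.001, -1.416]
force: [0.0, -0.8, -0.1]
width: 0.551
gripper_force: 0.0
t 7.0 loc now mm [-45.72 235.96] z 155.28608920884218
shift cm [-0.39  0.27 13.03] in target axes [-0.4   0.23 13.03] turn deg [-0.16  0.05 -0.67] F [ 0.02 -0.79 -0.05] q [ 0.66  0.39 -0.19  0.   -0.99 -0.51]
```

```bash
python3 -m handwheel '[-0.4,0.2,4,0,0,-0.7, 0,0,4,0,0,0, 0,0,3,0,0,0, 0,0,2,0,0,0, 0,0,0,0,0,0]'
python3 -m handwheel '[1,0,0,0,0,0, 1,0,0,0,0,0, 1,0,0,0,0,0, 0.8,0,0,0,0,0, 0.8,0,0,0,0,0]'
python3 go.py -48 147 25 90
```

```text
clock: 7.62
ee_pos: [0.5423, 0.2242, 0.0241]
orientation: [3.14, -0.001, -1.405]
force: [-0.4, 0.4, -0.1]
width: 0.517
gripper_force: 0.0
clock: 8.25
ee_pos: [0.551, 0.1795, 0.0262]
orientation: [-3.14, 0.001, -1.403]
force: [-1.1, 3.1, 3.5]
width: 0.522
gripper_force: 1.9
t 8.25 loc now mm [-49.83 191.73] z 26.208736897837834
shift cm [ 4.47 -0.18  0.12] in target axes [ 4.47 -0.18  0.12] turn deg [-0.09  0.07  0.02] F [-1.1   3.06  3.5 ] q [ 0.59  0.53 -0.34 -0.   -0.7  -0.43]
```

```bash
python3 -m handwheel '[0.8,-0.05,0,0,0,0, 0.8,-0.05,0,0,0,0, 0.8,-0.05,0,0,0,0, 0.8,-0.05,0,0,0,0, 0.5,0,0,0,0,0]'
python3 -m handwheel '[0.3,0,0,0,0,0, 0.3,0,0,0,0,0, 0.2,0,0,0,0,0]'
python3 go.py -48 147 25 90
```

```text
clock: 8.88
ee_pos: [0.5582, 0.1423, 0.0252]
orientation: [3.14, -0.0, -1.404]
force: [-3.9, 4.2, 1.3]
width: 0.523
gripper_force: 2.0
clock: 9.25
ee_pos: [0.5597, 0.1349, 0.0252]
orientation: [3.141, -0.0, -1.403]
force: [-2.5, 2.1, 0.4]
width: 0.516
gripper_force: 1.3
t 9.25 loc now mm [-48.66 146.33] z 25.247699226435724
shift cm [-0.07 -0.07  0.02] in target axes [-0.07 -0.07  0.02] turn deg [ 0.05 -0.02  0.05] F [-2.47  2.1   0.42] q [ 0.52  0.53 -0.35 -0.   -0.69 -0.35]
```

No contact with the divider yet, so I'll continue until the force rises.

```bash
python3 -m handwheel '[0.2,0,0,0,0,0, 0.2,0,0,0,0,0]'; python3 -m handwheel '[0.15,0,0,0,0,0, 0.15,0,0,0,0,0, 0,0,0,0,0,0]'
python3 go.py -48 147 25 90
```

```text
clock: 9.5
ee_pos: [0.5602, 0.1341, 0.0254]
orientation: [-3.141, 0.004, -1.404]
force: [-9.2, 19.5, 1.4]
width: 0.52
gripper_force: 10.7
clock: 9.88
ee_pos: [0.5602, 0.1341, 0.0255]
orientation: [-3.14, 0.007, -1.403]
force: [-12.8, 25.5, 1.2]
width: 0.519
gripper_force: 13.4
t 9.88 loc now mm [-48.32 145.41] z 25.47172001611618
shift cm [-0.16 -0.03  0.05] in target axes [-0.16 -0.03  0.05] turn deg [-0.11  0.37  0.02] F [-12.85  25.54   1.16] q [ 0.51  0.53 -0.35 -0.01 -0.69 -0.34]
```

The rack is firm against the divider (about 27 N) and is also pressed against the fence. I'll back off and check.

```bash
python3 -m handwheel '[-1,0,0,0,0,0, -2,0,0,0,0,0, -3,0,0,0,0,0, -3,0,-4,0,0,0, -3,0,-5,0,0,0]'
python3 -m handwheel '[-4,5,-5,0,0,0, -4,5,-4,0,0,0, 0,5,0,0,0,0, 0,5,0,0,0,0, 0,0,0,0,0,0]'
python3 - <<'E'
from workcell import r
from h import *
c=r.capture('top');d=r.capture('scene')
a=cv2.resize(c['frame'][90:240,180:400,::-1],None,fx=3,fy=3);cv2.imwrite('pics/top4.png',a)
b=cv2.resize(d['frame'][170:310,130:350,::-1],None,fx=3.5,fy=3.5);cv2.imwrite('pics/scene4.png',b)
k=big(cv2.inRange(hsv(c),(125,90,60),(160,255,255)),(190,130,300,240))
print(rect(ray(c,k,.048)))
k=big(cv2.inRange(hsv(c),(20,80,150),(35,255,255)),(310,150,400,220)); print('yellow',rect(ray(c,k,.048)))
E
python3 go.py -48 147 25 90
```

```text
clock: 10.5
ee_pos: [0.5408, 0.2471, 0.1155]
orientation: [3.14, -0.002, -1.403]
force: [0.9, 0.8, 0.6]
width: 0.523
gripper_force: 0.0
clock: 11.12
ee_pos: [0.351, 0.2787, 0.1877]
orientation: [-3.141, 0.0, -1.4]
force: [-0.0, 0.4, -0.1]
width: 0.515
gripper_force: 0.0
[571.   60.7 100.5 133.9   9.7]
yellow [ 529.7 -149.6   97.8  133.1   -9.4]
t 11.22 loc now mm [-227.82  323.86] z 187.88644023521607
shift cm [ 17.74 -17.91  16.31] in target axes [ 17.69 -17.98  16.29] turn deg [-0.12  0.06  0.12] F [ 0.79  0.35 -0.1 ] q [ 1.03  0.13 -0.47  0.   -0.98 -0.86]
```

View pics/top4.png

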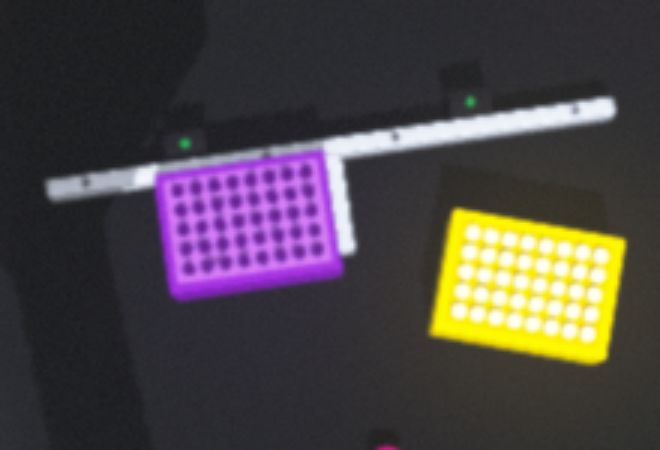

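View pics/scene4.png

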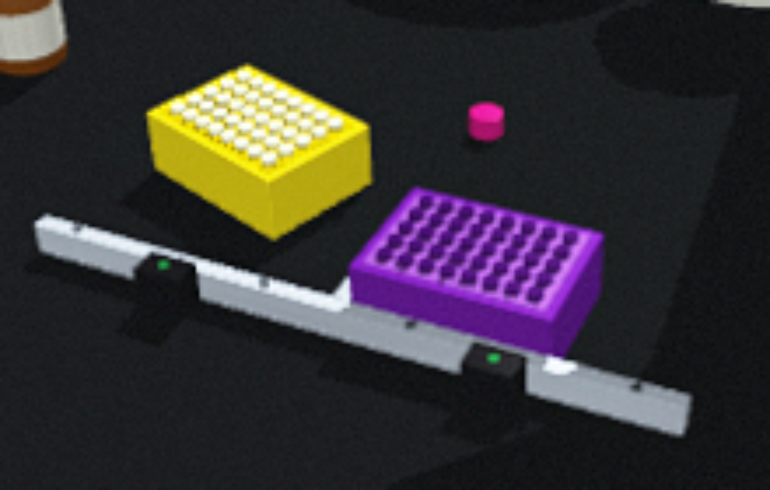

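Both views show the rack in the left corner: its right end against the divider at top crop (335,210), and its long side along the fence. Its offset from the fence, measured the same way, is within 0.2 mm of the value after the fence push (-49.6 and -49.8). The yellow rack and cap are unmoved and the arm is clear, so I'm handing in.

```bash
python3 -c "
from workcell import r
print(r.job_done())"
```

```text
the job is handed in; nothing more can be done
None
```

The purple rack is in the left corner of the locator, with its long side flush on the fence and its end against the divider; the yellow rack hasn't moved, the arm is clear, and I handed the job in at about 11 s (the verdict was not shown).

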